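# Set a shell panel in its display case and shut the lid

## Task

Take the longer of the two shell panels and gently lay it, shells up, in the recess of the open display case, then press its bare ends down past the spring catches until the panel sits flush, without pushing on the shells. Then close the glazed lid fully, without slamming it. Leave the shorter panel, the jar, the carton and the glue tube where they are.

Things in the scene. Friction and masses are not known exactly. Their poses are not given: they have to be found in the camera images.
- panel_mid (a point): Centre of the longer shell panel (half-way up its board), the one that belongs in the case: a loose plywood board 130 mm long (x) x 60 mm wide (y) x 14 mm thick (z up), lying flat, shells up, on the table at the start; about 0.15 kg. It can be gripped across its 60 mm width. Either way round (half a turn about z) is right.
- panel_shells: The fragile shells glued to the middle of the longer panel (a scallop between two cowries): they cover 68 mm along the board's x and 38 mm along its y and rise 13 mm above the board's top, so 31 mm at each end of the board is bare. Origin: centre of the board's underside; axes as the board.
- short_panel_mid (a point): Centre (half-way up its board) of the shorter shell panel, 90 x 60 x 14 mm, with two cowries: not wanted, leave it alone.
- seat (a point): Where the longer panel's centre lies when home, on the fixed display case: a wooden box 150 (x) x 210 (y) x 38 mm high, open on top, whose grey felted bed has a level recess 63 (x) x 133 (y) x 14 mm deep with a 3 mm lead-in chamfer. The point is mid-case, 7 mm above the recess floor and 7 mm under the case's top. x points to the lid's hinge, y along the recess, z up.
- notch (a point): Finger notch on the robot's side of the recess, centre of its floor (level with the recess floor); axes as the seat. It is 52 mm wide (along y) and reaches 32 mm out from the recess edge, to leave room for fingers beside a held panel. A like notch is on the hinge side, mirrored about the seat.
- catch (a point): Brass spring roller in the recess's end wall on the seat's +y side, standing 3 mm out of the wall; a like one is in the -y end. By its weight alone the panel stops on the rollers about 7 to 8 mm too high; each end then needs about 5 to 15 N, pressed on the board's bare end, to snap down flush with the case's top, where it stays. The ends may be pressed one after the other or together.
- lid_hinge (a point): Middle of the lid's hinge line, on the case: 75 mm along seat x from the middle, at the case's top; axes as the seat; the hinge line runs along y.
- lid_edge (a point): On the lid: middle of its free rail (the edge away from the hinge), on the outer face, 149.5 mm from the hinge line and 20 mm out along the lid's own z (its normal; up when shut). The lid is a wooden frame 156 x 210 x 20 mm with rails 13 mm wide round a clear pane; its own x points from the free edge to the hinge. With the lid shut this point is 58.5 mm above the table.
- lid_angle (a joint): Angle of the lid: 0 = shut, 1.57 = upright, more = leaning back away from the robot; 1.95 is its stop. It stands open at the start. A stiff friction hinge holds it wherever it is left: 2 to 4 N at the free edge moves it.
- jar: Jar of glue tubes and pens, 86 mm across, about 135 mm high; origin at the centre of its underside. Leave it.
- carton: Open white carton of shells, 85 x 150 x 45 mm high; origin at the centre of its underside. Leave it.
- glue_tube: Yellow glue tube lying flat, 105 mm along x, 34 mm wide, 14 mm high; origin under its middle. Leave it.
- lid: The lid; origin at the middle of the hinge line, axes as told for its edge. Its clear pane is 130 x 184 x 3 mm, the outer face level with the frame's. With the lid shut the pane's underside is 17 mm above the case's top: 4 mm above the shells of a flush panel.
Things that resemble listed ones, but are neither listed nor needed, are in the scene too. Leave any purple look-alike of the part that bears panel_mid alone.

How it is judged:
By the outcome, as a careful person would: the job done as asked, in the order asked, and still so for the second after the job is handed in, with the robot touching nothing.
It also fails if it takes over 72 s, if anything falls off the work surface, if the arm or the gripper's body presses on something with over 40 N, if the wrist force passes 120 N, or if a joint passes its speed limit or range.

## Robot

A 6-joint arm with a two-finger parallel gripper is mounted at the origin on the work surface. World frame = base frame: x ahead of the robot, y to its left, z up, the work surface at z = 0. Lengths are in m, angles in rad, forces in N, time in s.
With the tool pointing down it reaches from about 0.375 to 0.9 m from the base axis. Payload 3.1 kg.
Tool frame: the origin (TCP) lies midway between the tips of the shut fingers; the grasp point (between the pads) lies 19 mm behind it; z points along the fingers, y is the line along which they close (so a half turn about z gives the same grasp; the last joint's range is limited). The gripper opens to 87 mm and grips with 3 to 60 N. Pads are 19 mm wide; open, the fingers measure 117 mm over their backs; the gripper's body (75 mm by 190 mm) begins 51 mm behind the grasp point.
Start: joints at [-1.379, 0.527, 1.433, -0, 1.181, -0.178], TCP at [0.226, -0.583, 0.223] pointing down, gripper open.
Joint ranges: [-3.08, 3.08], [-0.75, 2.2], [0.22, 2.44], [-1.43, 4.57], [0, 2.65], [-2.85, 2.85]. Speed limits (rad/s): [2.79, 2.79, 3.14, 3.14, 3.14, 3.14].

## Interface

Orientations are given as a unit quaternion [x, y, z, w].
In Python, from rig import get_obs, cams, job gives the robot as it stands.
- The arm moves only by the tool servo_tool, never from a script. Its argument "moves" is text: rows parted by semicolons, each of 5 numbers parted by spaces: the shift along the tool's x, y, z in m, then the turn about the tool's z in degrees, then the finger opening in m, from 0 to 0.087. In form: dx dy dz spin claw; .... A call has 1 to 10 rows; each row is the pose to reach, as a shift and turn from the pose commanded when the call began, along the tool's axes at that moment; what a row does not reach only later rows make up. A row lasts 1/12 s, in which the tool goes at most 41.7 mm and 7.16 degrees, less where a joint would pass 70% of its speed; a pose out of reach is approached as far as the arm can. A call with a gripper value outside its range is refused whole. The fingers move at their own pace and stop on an object; "grip_force" is the grip in N (left out, the last holds). Time passes only in rows, so rows that repeat a pose let the fingers close. It gives the time, the measured TCP pose, the force, the opening and the grip force at its end, in the units of the state.
- get_obs(): the state, without advancing time (a new reading comes with each control period).
- cams.camera(name): name is "scene" or "top" or "wrist"; returns the picture (400x640x3 uint8, blue, green, red); there is no depth.
- cams.camera_model(name): a dict with "fx", "fy", "cx", "cy" (pixels), "R" (3x3) and "t" (3): a world point X has camera coordinates R X + t. Camera axes: x right, y down, z forward; pixel columns grow to the right and rows downward; lengths in m; the calibration is good to about 2 mm. A picture is of the moment at which its call begins: read the wrist's pose just before it. camera_model takes no time and is no camera call; for the wrist camera it gives the pose at the moment of the call.
- job.hand_in(): hands the job in; it is judged then, once.
The state is a dict: "time": time; "q": joint angles; "joint_velocities": joint speeds; "joint_torque": joint torques, N m; "position": TCP position; "tool_rot": TCP orientation; "ft_force": force on the tool from outside, world axes, zero at the start; "moment": the same for the moment, N m; "grip_width": finger opening in m; "grip_force": force on a finger pad.
Only numpy, scipy, OpenCV 4.12 (cv2) and the standard library are available. Lean on these libraries where they do the work, as an engineer would, in place of code of your own. Each camera call takes 0.05 s, during which the arm holds its last target. There are 200 camera calls.

## Working session

There is one attempt and no reset: what is moved stays moved. The work goes in short steps, Python scripts to look and compute and a tool call to move; the robot and the scene stay as the last step left them, time stands still between calls to the robot, and variables do not carry over. Pictures are saved under pics/ and viewed, at most 11 in all, crops included, and the job is handed in when it is done.

Besides the shell and the picture viewer there is one more tool, called after "Call:" as name(argument=value, ...), one argument or row to a line, values as JSON. servo_tool: Moves the arm, as the interface text tells. Its arguments: {"type":"object","properties":{"moves":{"type":"string"},"grip_force":{"type":"number"}},"required":["moves"]}

```bash
mkdir -p pics; ls; python3 - <<'E'
from rig import get_obs,cams
import cv2,numpy as np
a=cams.camera("scene");b=cams.camera("top")
cv2.imwrite("pics/s0.png",a);cv2.imwrite("pics/t0.png",b)
for n in("scene","top","wrist"):
    m=cams.camera_model(n);print(n,m["fx"],m["cx"],m["cy"],np.round(m["R"],3).tolist(),np.round(m["t"],3))
o=get_obs();print(o["time"],o["position"],o["tool_rot"])
E
```

```text
pics
scene 390.0774082466016 312.01069210223545 199.25190988110995 [[-0.527, 0.85, 0.008], [0.605, 0.382, -0.698], [-0.597, -0.363, -0.716]] [ 0.183 -0.249  1.484]
top 500.12168593708293 320.85296405340296 204.87556996826132 [[0.017, -1.0, 0.004], [-0.989, -0.017, -0.145], [0.145, -0.002, -0.989]] [0.083 0.468 1.648]
wrist 360.0540249691757 321.3718440884125 193.755179356665 [[0.36, -0.933, -0.002], [-0.894, -0.346, 0.284], [-0.266, -0.101, -0.959]] [-0.624 -0.034  0.391]
0.1 [ 0.22580449 -0.58208421  0.22168858] [ 9.82955256e-01  1.83842397e-01  5.11555356e-06 -9.68748432e-04]
```

View pics/t0.png

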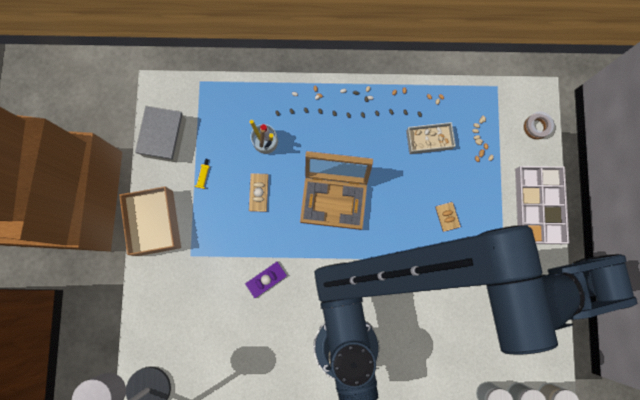

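View pics/s0.png

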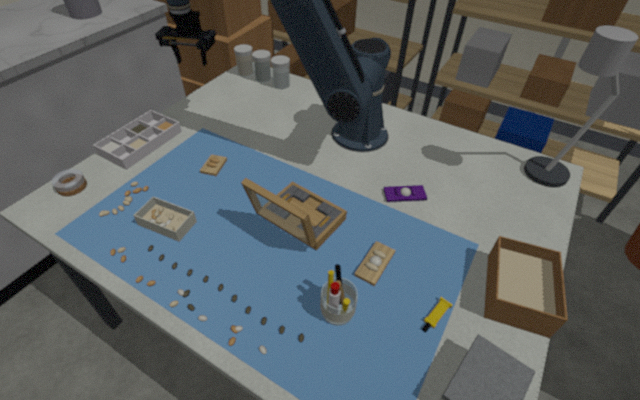

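The longer panel candidates are (259,192) top view, wooden with scallop and elongated; (448,217), short with two cowries; and (266,280), the purple look-alike. The first fits. I'll confirm it with an enlarged crop and measure it.

```bash
cat > h.py <<'E'
import cv2,numpy as np
from rig import get_obs,cams
from scipy.spatial.transform import Rotation as Ro
def ray(m,px,z):
    px=np.atleast_2d(px).astype(float)
    d=np.c_[(px[:,0]-m["cx"])/m["fx"],(px[:,1]-m["cy"])/m["fy"],np.ones(len(px))]@np.array(m["R"])
    c=-np.array(m["R"]).T@np.array(m["t"])
    return c+d*((z-c[2])/d[:,2])[:,None]
def proj(m,X):
    p=np.atleast_2d(X)@np.array(m["R"]).T+np.array(m["t"])
    return np.c_[p[:,0]/p[:,2]*m["fx"]+m["cx"],p[:,1]/p[:,2]*m["fy"]+m["cy"]]
def rect(P):
    "min-area rectangle of plane points: centre, sizes, yaw of the long side"
    (c,s,a)=cv2.minAreaRect((P[:,:2]*1000).astype(np.float32))
    if s[0]<s[1]: s=s[::-1];a+=90
    return np.round(np.array(c)/1000,4),np.round(s,1),round((a+90)%180-90,1)
def blob(img,px,roi,z,m):
    "rectangle of the not-blue blob at px within roi"
    h=cv2.cvtColor(img,cv2.COLOR_BGR2HSV)
    k=(~((h[...,0]>95)&(h[...,0]<125)&(h[...,1]>80))).astype(np.uint8)
    x0,y0,x1,y1=roi;q=np.zeros_like(k);q[y0:y1,x0:x1]=k[y0:y1,x0:x1]
    n,l=cv2.connectedComponents(q)
    c,_=cv2.findContours((l==l[px[1],px[0]]).astype(np.uint8),0,1)
    P=max(c,key=len)[:,0]
    return rect(ray(m,P,z))
E
python3 - <<'E'
from h import *
b=cv2.imread("pics/t0.png");m=cams.camera_model("top")
print("long",blob(b,(252,200),(235,160,285,225),.012,m))
print("short",blob(b,(444,224),(430,195,470,245),.012,m))
cv2.imwrite("pics/t0c.png",cv2.resize(b[140:240,235:395],None,fx=5,fy=5,interpolation=cv2.INTER_CUBIC))
E
```

```text
long (array([0.5104, 0.3056]), array([133.1,  63.6]), -0.7)
short (array([ 0.438, -0.34 ]), array([93.2, 65.4]), 17.2)
```

View pics/t0c.png

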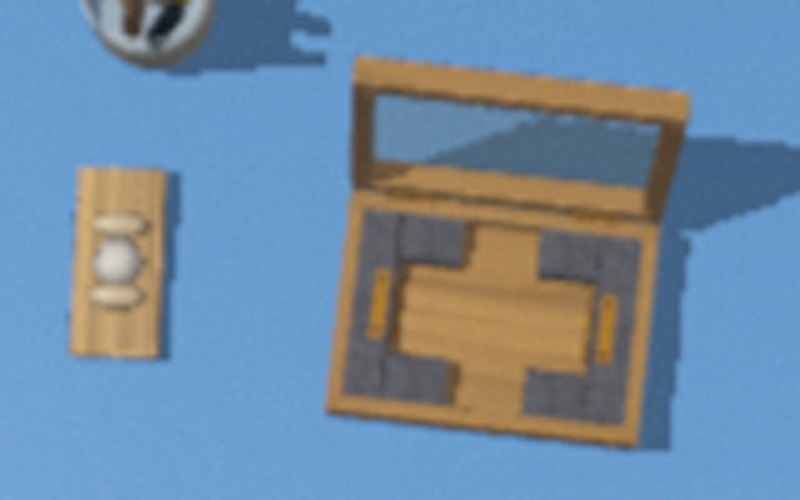

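The crop confirms the target: at left is the long wooden panel with a scallop between two cowries (centre about (259,192) in the full picture). At right is the case, recess roughly along image x, with the lid open beyond it. Case-top corners in full pixels are about (301,222), (362,229), (307,178) and (367,184).

```bash
python3 - <<'E'
from h import *
m=cams.camera_model("top")
c=np.array([[330,412],[637,445],[358,192],[660,224]])/5+[235,140]
P=ray(m,c,.038);print(np.round(P,4),P.mean(0))
for i,j in((0,1),(2,3),(0,2),(1,3)):
    d=P[j]-P[i];print(np.linalg.norm(d),np.degrees(np.arctan2(d[1],d[0])))
r=cams.camera_model("wrist");o=get_obs()
R=Ro.from_quat(o["tool_rot"]).as_matrix();C=-r["R"].T@r["t"]
print("cam in tool",R.T@(C-o["position"]),(R.T@r["R"].T).round(3).tolist());print(R.round(3).tolist())
E
```

```text
[[ 0.4055  0.156   0.038 ]
 [ 0.3869 -0.049   0.038 ]
 [ 0.5553  0.1404  0.038 ]
 [ 0.5369 -0.0638  0.038 ]] [0.47112975 0.04589879 0.038     ]
0.20581791728753196 -95.17229333853143
0.20506945896774 -95.14224573817714
0.15060416090110743 -5.921651244804678
0.15070377259028184 -5.636574007910902
cam in tool [ 7.75226427e-02 -1.25071955e-05 -1.61620951e-01] [[-0.001, -0.959, -0.285], [1.0, -0.001, 0.0], [-0.0, -0.285, 0.959]]
[[0.932, 0.361, -0.0], [0.361, -0.932, 0.002], [0.0, -0.002, -1.0]]
```

```bash
cat >> h.py <<'E'
def to(x,y,z,psi):
    "shift along tool axes and spin from here to a downward tool pose, yaw psi deg of tool x"
    o=get_obs();R=Ro.from_quat(o["tool_rot"]).as_matrix()
    s=R.T@(np.array([x,y,z])-o["position"]);p0=np.degrees(np.arctan2(R[1,0],R[0,0]))
    Rt=Ro.from_euler("z",psi,degrees=True).as_matrix()@np.diag([1,-1,-1])
    print("shift",s.round(4),"spin",np.degrees(Ro.from_matrix(R.T@Rt).as_rotvec()).round(1),"psi",p0.round(1),"t",o["time"])
E
python3 - <<'E'
from h import *
m=cams.camera_model("top");s=cams.camera_model("scene")
print("jar",ray(m,[[263,140]],.1))
a=np.radians(-5.4);X=np.array([np.cos(a),np.sin(a),0]);Y=np.array([-X[1],X[0],0]);Z=np.array([0,0,1.])
H=np.array([.471,.046,.038])+.075*X
for th in(1.3,1.5,1.57,1.7,1.8,1.95):
    lx=np.cos(th)*-X+np.sin(th)*Z;lz=np.sin(th)*X+np.cos(th)*Z
    P=[H+.156*lx+e*Y+t*lz for e in(.105,-.105) for t in(0,.02)]
    print(th,((proj(m,P)-[235,140])*5).round().tolist(),proj(s,P).round().tolist())
to(.471,.046,.30,84.5)
E
```

```text
jar [[0.66891734 0.28475886 0.1       ]]
1.3 [[339.0, 210.0], [343.0, 177.0], [680.0, 247.0], [684.0, 215.0]] [[327.0, 194.0], [323.0, 197.0], [266.0, 161.0], [261.0, 164.0]]
1.5 [[345.0, 159.0], [349.0, 127.0], [685.0, 197.0], [689.0, 164.0]] [[320.0, 200.0], [315.0, 204.0], [258.0, 166.0], [253.0, 169.0]]
1.57 [[347.0, 142.0], [351.0, 110.0], [687.0, 179.0], [690.0, 147.0]] [[318.0, 202.0], [313.0, 207.0], [255.0, 168.0], [250.0, 172.0]]
1.7 [[351.0, 110.0], [355.0, 80.0], [690.0, 147.0], [693.0, 117.0]] [[313.0, 207.0], [308.0, 213.0], [250.0, 172.0], [245.0, 177.0]]
1.8 [[354.0, 87.0], [358.0, 58.0], [692.0, 124.0], [694.0, 95.0]] [[309.0, 212.0], [304.0, 218.0], [246.0, 176.0], [241.0, 181.0]]
1.95 [[358.0, 55.0], [362.0, 29.0], [694.0, 92.0], [696.0, 66.0]] [[303.0, 219.0], [298.0, 226.0], [240.0, 182.0], [236.0, 188.0]]
shift [ 0.4557 -0.4972 -0.0772] spin [ -0.1  -0.1 -63.3] psi 21.2 t 0.1
```

Call:
servo_tool(
  moves="0.22 -0.25 -0.077 -63.3 0.08; 0.22 -0.25 -0.077 -63.3 0.08; 0.22 -0.25 -0.077 -63.3 0.08; 0.22 -0.25 -0.077 -63.3 0.08; 0.22 -0.25 -0.077 -63.3 0.08; 0.22 -0.25 -0.077 -63.3 0.08; 0.22 -0.25 -0.077 -63.3 0.08; 0.22 -0.25 -0.077 -63.3 0.08; 0.22 -0.25 -0.077 -63.3 0.08; 0.22 -0.25 -0.077 -63.3 0.08",
)

```text
time: 0.93
position: [0.3412, -0.2672, 0.3001]
tool_rot: [0.738, 0.675, 0.0, 0.0]
ft_force: [-0.5, -0.8, 0.5]
grip_width: 0.0801
grip_force: 0.0
```

```bash
python3 - <<'E'
from h import *
to(.471,.046,.30,84.5);print(get_obs()["position"])
E
```

```text
shift [3.236e-01 1.012e-01 2.000e-04] spin [ 0.  -0.   0.3] psi 84.8 t 0.9333
[ 0.34116393 -0.26719986  0.30014082]
```

Call:
servo_tool(
  moves="0.324 0.101 0 0.3 0.08; 0.324 0.101 0 0.3 0.08; 0.324 0.101 0 0.3 0.08; 0.324 0.101 0 0.3 0.08; 0.324 0.101 0 0.3 0.08; 0.324 0.101 0 0.3 0.08; 0.324 0.101 0 0.3 0.08; 0.324 0.101 0 0.3 0.08; 0.324 0.101 0 0.3 0.08; 0.324 0.101 0 0.3 0.08",
)

```text
time: 1.77
position: [0.4733, 0.0438, 0.2988]
tool_rot: [0.741, 0.671, -0.0, -0.0]
ft_force: [-0.6, -1.0, -0.1]
grip_width: 0.0799
grip_force: 0.0
```

```bash
python3 - <<'E'
from h import *
import pickle
print(get_obs()["position"])
m=cams.camera_model("wrist");a=cams.camera("wrist");cv2.imwrite("pics/w1.png",a);pickle.dump(m,open("w1.p","wb"))
E
```

```text
[0.473324   0.04379075 0.29882779]
```

View pics/w1.png

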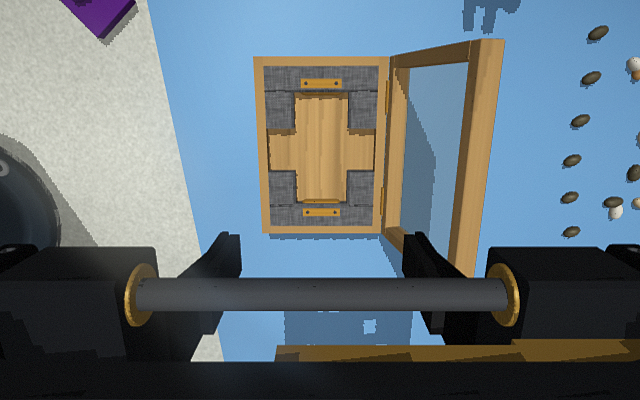

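The wrist picture shows the case from above, with outer corners near (254,57), (265,232) and (388,56). The brass catch plates are at (321,83) and (321,211), and the lid leans back on the right.

```bash
python3 - <<'E'
from h import *
import pickle
m=pickle.load(open("w1.p","rb"));a=cv2.imread("pics/w1.png")
h=cv2.cvtColor(a,cv2.COLOR_BGR2HSV)
k=((h[...,1]<50)).astype(np.uint8);q=np.zeros_like(k);q[60:236,255:381]=k[60:236,255:381]
q=cv2.morphologyEx(q,cv2.MORPH_OPEN,np.ones((3,3),np.uint8))
ys,xs=np.nonzero(q);P=ray(m,np.c_[xs,ys],.038);print("felt",len(xs),rect(P),P.mean(0))
print("corners",ray(m,[[254,57],[265,233]],.038).round(4))
bg=((h[...,0]<22)&(h[...,1]>170)).astype(np.uint8)
for r in((75,92),(203,219)):
    y,x=np.nonzero(bg[r[0]:r[1],298:345]);print("brass",len(x),x.min()+298,x.max()+298,y.min()+r[0],y.max()+r[0],ray(m,[[x.mean()+298,y.mean()+r[0]]],.038))
to(.510,.306,.2,180)
E
```

```text
felt 8350 (array([0.4724, 0.0495]), array([188.6, 127.3]), 84.3) [0.4731727 0.0573104 0.038    ]
corners [[ 0.4098  0.16    0.038 ]
 [ 0.3916 -0.048   0.038 ]]
brass 305 301 340 79 87 [[0.47951873 0.12569244 0.038     ]]
brass 219 303 339 209 215 [[ 0.46453374 -0.02677     0.038     ]]
shift [0.2662 0.0106 0.0985] spin [ -0.1  -0.  -95.8] psi 84.2 t 1.8167
```

Call:
servo_tool(
  moves="0.005 0.04 0.03 -0.2 0; 0.005 0.06 0.06 -0.2 0; 0.005 0.06 0.09 -0.2 0; 0.005 0.06 0.12 -0.2 0; 0.005 0.06 0.12 -0.2 0; 0.005 0.06 0.12 -0.2 0; 0.005 0.07 0.12 -0.2 0; 0.005 0.08 0.12 -0.2 0; 0.005 0.085 0.12 -0.2 0; 0.005 0.09 0.12 -0.2 0",
)

```text
time: 2.65
position: [0.5642, 0.038, 0.1815]
tool_rot: [0.741, 0.672, 0.001, 0.001]
ft_force: [-1.0, -1.3, 1.8]
grip_width: 0.0215
grip_force: 0.8
```

Call:
servo_tool(
  moves="0 0.003 0 0 0; 0 0.006 0 0 0; 0 0.009 0 0 0; 0 0.012 0 0 0; 0 0.014 0 0 0; 0 0.016 0 0 0; 0 0.018 0 0 0; 0 0.02 0 0 0; 0 0.02 0 0 0",
)

```text
time: 3.4
position: [0.5824, 0.0366, 0.1793]
tool_rot: [0.741, 0.672, -0.0, -0.0]
ft_force: [-2.0, 1.0, -1.5]
grip_width: 0.0006
grip_force: 0.5
```

Call:
servo_tool(
  moves="0 0.002 0 0 0; 0 0.004 0 0 0; 0 0.005 0 0 0; 0 0.006 0 0 0; 0 0.007 0 0 0; 0 0.008 0 0 0; 0 0.008 0 0 0",
)

```text
time: 3.98
position: [0.5906, 0.0357, 0.1796]
tool_rot: [0.741, 0.672, 0.0, 0.0]
ft_force: [-1.5, -0.3, -0.9]
grip_width: 0.0007
grip_force: 0.5
```

```bash
python3 - <<'E'
from h import *
b=cams.camera("top");s=cams.camera("scene");m=cams.camera_model("top")
v=np.hstack([cv2.resize(b[140:240,285:385],(400,400),interpolation=2),cv2.resize(s[130:290,220:380],(400,400),interpolation=2)])
cv2.imwrite("pics/l1.png",v)
X=np.array([.9952,-.0976,0]);Y=np.array([.0976,.9952,0]);Z=np.array([0,0,1.]);H=np.array([.4725,.0493,.038])+.075*X
for th in(1.8,1.85,1.9,1.95):
    lx=np.cos(th)*-X+np.sin(th)*Z;lz=np.sin(th)*X+np.cos(th)*Z
    P=[H+.156*lx+e*Y+.02*lz for e in(.105,-.105)]
    print(th,((proj(m,P)-[285,140])*4).round().tolist(),((proj(cams.camera_model("scene"),P)-[220,130])*2.5+[400,0]).round().tolist())
E
```

```text
1.8 [[83.0, 44.0], [352.0, 75.0]] [[611.0, 221.0], [454.0, 129.0]]
1.85 [[84.0, 36.0], [352.0, 67.0]] [[606.0, 228.0], [449.0, 135.0]]
1.9 [[85.0, 28.0], [353.0, 59.0]] [[602.0, 235.0], [445.0, 141.0]]
1.95 [[86.0, 21.0], [353.0, 51.0]] [[597.0, 242.0], [441.0, 147.0]]
```

View pics/l1.png

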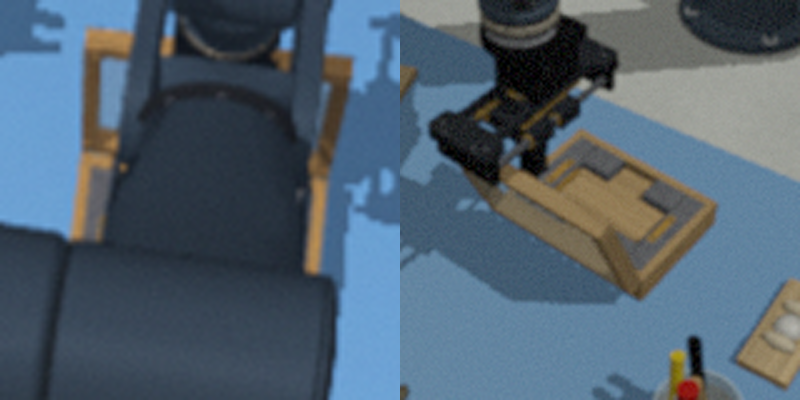

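The left half shows the lid's outer corner at about (86,29), which is about 1.89 rad. I'll push it a little further.

Call:
servo_tool(
  moves="0 0.002 0 0 0; 0 0.004 0 0 0; 0 0.006 0 0 0; 0 0.007 0 0 0; 0 0.008 0 0 0; 0 0.009 0 0 0; 0 0.009 0 0 0; 0 0.009 0 0 0",
)

```text
time: 4.75
position: [0.5952, 0.0354, 0.1795]
tool_rot: [0.741, 0.672, -0.003, -0.003]
ft_force: [-9.0, 0.6, 6.7]
grip_width: 0.0004
grip_force: 5.5
```

Call:
servo_tool(
  moves="0 -0.02 -0.02 0 0.08; 0 -0.05 -0.06 0 0.08; 0 -0.06 -0.1 0 0.08; 0.03 -0.08 -0.12 -7 0.08; 0.06 -0.08 -0.12 -14 0.08; 0.1 -0.08 -0.12 -21 0.08; 0.14 -0.08 -0.12 -28 0.08; 0.18 -0.08 -0.12 -35 0.08; 0.2 -0.08 -0.12 -42 0.08; 0.2 -0.08 -0.12 -49 0.08",
)

```text
time: 5.58
position: [0.5405, 0.2468, 0.3002]
tool_rot: [0.391, 0.921, 0.002, 0.001]
ft_force: [-0.1, -0.3, -0.3]
grip_width: 0.0588
grip_force: 0.0
```

```bash
python3 - <<'E'
from h import *
to(.510,.306,.2,180);print(get_obs()["position"])
E
```

```text
shift [0.0639 0.0187 0.1003] spin [  0.3   0.2 -46. ] psi 134.0 t 5.5833
[0.54051905 0.24675484 0.3002413 ]
```

Call:
servo_tool(
  moves="0.015 0.07 0.08 -46 0.083; 0.015 0.07 0.08 -46 0.083; 0.015 0.07 0.08 -46 0.083; 0.015 0.07 0.08 -46 0.083; 0.015 0.07 0.08 -46 0.083; 0.015 0.07 0.08 -46 0.083; 0.015 0.07 0.08 -46 0.083; 0.015 0.07 0.08 -46 0.083",
)

```text
time: 6.25
position: [0.581, 0.3013, 0.2199]
tool_rot: [0.005, 1.0, 0.0, 0.001]
ft_force: [0.4, 0.9, 0.2]
grip_width: 0.0833
grip_force: 0.0
```

```bash
python3 - <<'E'
from h import *
m=cams.camera_model("wrist");a=cams.camera("wrist");cv2.imwrite("pics/w2.png",a)
p=proj(m,[[.510,.306,.007]])[0].astype(int);print(p)
q=proj(m,[[.510+i*.075,.306+j*.045,.0] for i in(-1,1) for j in(-1,1)])
r=[max(0,int(q[:,0].min())),max(0,int(q[:,1].min())),int(q[:,0].max()),int(q[:,1].max())];print(r)
b=proj(m,[[.55,.306,.014]])[0].astype(int)
h=cv2.cvtColor(a,cv2.COLOR_BGR2HSV)
print(blob(a,tuple(b),r,.014,m))
to(.510,.306,.2,180)
E
```

```text
[325  94]
[278, 12, 371, 166]
(array([0.51  , 0.3056]), array([128.8,  60.2]), -0.8)
shift [0.0709 0.004  0.0197] spin [ 0.   0.1 -0.7] psi 179.3 t 6.3
```

View pics/w2.png

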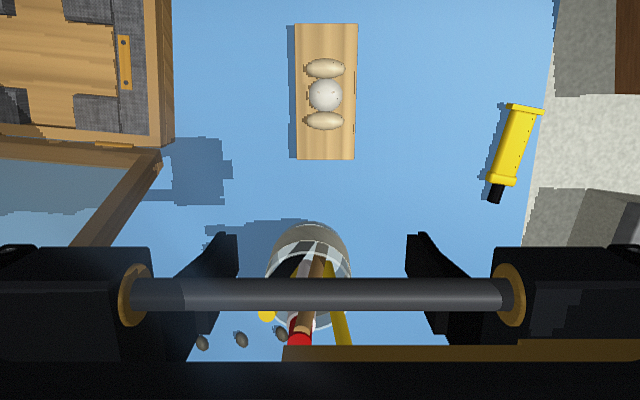

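The picture shows the long panel unobstructed at (325,92), measuring 129 x 60 mm, so it is the right size. Grasping it.

Call:
servo_tool(
  moves="0.041 0.0036 0.0 0 0.083; 0.071 0.0036 0.03 0 0.083; 0.071 0.0036 0.07 0 0.083; 0.071 0.0036 0.11 0 0.083; 0.071 0.0036 0.15 0 0.083; 0.071 0.0036 0.18 0 0.083; 0.071 0.0036 0.2 0 0.083; 0.071 0.0036 0.21 0 0.083; 0.071 0.0036 0.2145 0 0.083; 0.071 0.0036 0.2145 0 0.083",
)

```text
time: 7.13
position: [0.5092, 0.3053, 0.0048]
tool_rot: [0.006, 1.0, 0.0, 0.0]
ft_force: [-1.1, 0.5, 0.2]
grip_width: 0.0831
grip_force: 0.0
```

Call:
servo_tool(
  moves="0 0 0 0 0.05; 0 0 0 0 0.05; 0 0 0 0 0.05; 0 0 0 0 0.05; 0 0 0 0 0.05; 0 0 0 0 0.05",
  grip_force=18,
)

```text
time: 7.63
position: [0.5094, 0.3055, 0.0061]
tool_rot: [0.005, 1.0, 0.0, 0.001]
ft_force: [-0.1, 0.4, 5.2]
grip_width: 0.0595
grip_force: 18.0
```

Call:
servo_tool(
  moves="0 0 -0.01 0 0.05; 0 0 -0.04 0 0.05; 0 0 -0.08 0 0.05; 0 0 -0.12 0 0.05; 0 0 -0.16 0 0.05; 0 0 -0.2 0 0.05; 0.01 -0.03 -0.22 7 0.05; 0.02 -0.06 -0.22 14 0.05; 0.03 -0.09 -0.22 21 0.05; 0.035 -0.12 -0.22 28 0.05",
)

```text
time: 8.47
position: [0.4702, 0.1845, 0.2258]
tool_rot: [0.249, 0.968, -0.0, -0.0]
ft_force: [0.0, 0.2, -1.4]
grip_width: 0.06
grip_force: 18.0
```

```bash
python3 - <<'E'
from h import *
to(.4725,.0493,.20,84.4);o=get_obs();print(o["position"],o["grip_width"],o["ft_force"])
E
```

```text
shift [-0.0673 -0.1173  0.0259] spin [-0.1 -0.  66.7] psi 151.1 t 8.4667
[0.47021481 0.18450366 0.22584774] 0.059996334169644165 [ 0.01461997  0.19332859 -1.43647939]
```

Call:
servo_tool(
  moves="-0.067 -0.117 0.0 66.7 0.05; -0.067 -0.117 0.0 66.7 0.05; -0.067 -0.117 0.0 66.7 0.05; -0.067 -0.117 0.0 66.7 0.05; -0.067 -0.117 0.0 66.7 0.05; -0.067 -0.117 0.0 66.7 0.05; -0.067 -0.117 0.0 66.7 0.05; -0.067 -0.117 0.0 66.7 0.05; -0.067 -0.117 0.0 66.7 0.05; -0.067 -0.117 0.0 66.7 0.05",
)

```text
time: 9.3
position: [0.4745, 0.0507, 0.2252]
tool_rot: [0.741, 0.672, -0.0, -0.0]
ft_force: [0.3, 1.2, -2.8]
grip_width: 0.0596
grip_force: 18.0
```

Call:
servo_tool(
  moves="0 0 0.03 0 0.05; 0 0 0.06 0 0.05; 0 0 0.09 0 0.05; 0 0 0.1 0 0.05; 0 0 0.1 0 0.05; 0 0 0.1 0 0.05",
)

```text
time: 9.8
position: [0.4748, 0.0508, 0.1249]
tool_rot: [0.739, 0.674, -0.001, -0.001]
ft_force: [0.7, -0.8, -1.3]
grip_width: 0.0598
grip_force: 18.0
```

```bash
python3 - <<'E'
from h import *
import pickle
to(.4725,.0493,.126,84.4);o=get_obs();print(o["position"],o["grip_width"],o["ft_force"])
m=cams.camera_model("wrist");a=cams.camera("wrist");cv2.imwrite("pics/w3.png",a);pickle.dump(m,open("w3.p","wb"))
X=np.array([.9952,-.0976,0]);Y=np.array([.0976,.9952,0]);S=np.array([.4725,.0493,.0])
z=o["position"][2]+.008
print("panel end",proj(m,[o["position"]*[1,1,0]+i*.03*X+.065*Y+[0,0,z] for i in(-1,1)]).round(1).tolist())
print("brass",proj(m,[S+.0766*Y+[0,0,.038]]).round(1),"corner",proj(m,[S+i*.075*X+.105*Y+[0,0,.038] for i in(-1,1)]).round(1).tolist())
E
```

```text
shift [-0.0017 -0.0021 -0.0011] spin [-0.1 -0.   0.3] psi 84.7 t 9.8
[0.47476029 0.05075628 0.12488469] 0.05982908675274597 [ 0.70116914 -0.7743322  -1.30723421]
panel end [[251.9, 118.5], [395.0, 119.2]]
brass [[319.8  91.4]] corner [[203.1, 44.9], [436.9, 45.9]]
```

View pics/w3.png

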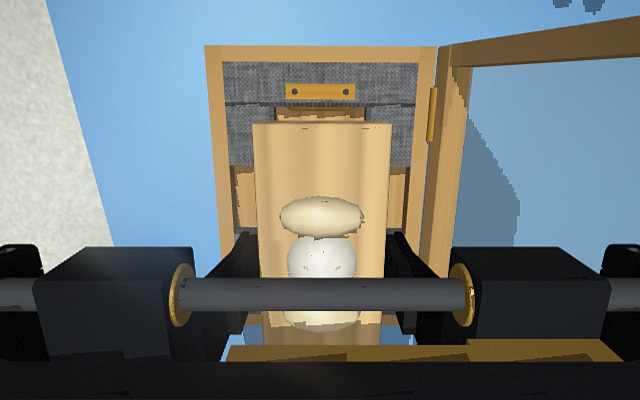

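The panel is held level over the recess. Its far end corners are at about (253,122) and (391,122). The brass plate at (320,91) and case corners at (205,46) and (438,46) match the prediction within 2 px. Next I check the edge positions precisely.

```bash
python3 - <<'E'
from h import *
import pickle
m=pickle.load(open("w3.p","rb"));a=cv2.imread("pics/w3.png").astype(float)
for y in (130,145,160,180):
    g=np.abs(np.diff(a[y-2:y+3].mean(0),axis=0)).sum(1)
    print(y,235+g[235:270].argmax()+.5,g[235:270].max().round(),375+g[375:402].argmax()+.5,g[375:402].max().round())
c=a[100:135,300:345].mean(1);print(c.round().astype(int)[:, :].tolist())
# width at z: board side lines
for z in(.128,.131,.133,.136):
    P=ray(m,[[253,124],[391,124],[252.5,145],[392,145]],z);print(z,np.linalg.norm(P[1]-P[0]).round(4),np.linalg.norm(P[3]-P[2]).round(4),P[:2].mean(0).round(4))
E
```

```text
130 251.5 124.0 391.5 140.0
145 252.5 178.0 390.5 210.0
160 253.5 213.0 389.5 200.0
180 254.5 129.0 389.5 111.0
[[115, 114, 114], [117, 112, 109], [92, 90, 89], [70, 69, 68], [68, 67, 66], [73, 69, 66], [67, 74, 78], [41, 87, 119], [33, 88, 123], [32, 82, 115], [27, 73, 103], [62, 100, 128], [68, 106, 134], [65, 104, 132], [65, 103, 130], [68, 109, 137], [88, 138, 172], [100, 155, 192], [108, 168, 207], [111, 173, 213], [96, 148, 182], [78, 114, 138], [75, 109, 130], [91, 133, 157], [122, 173, 203], [128, 182, 212], [132, 187, 216], [131, 184, 214], [125, 177, 206], [130, 184, 214], [132, 186, 216], [131, 186, 216], [131, 185, 215], [131, 186, 216], [131, 185, 215]]
0.128 0.0599 0.0616 [0.4803 0.1129 0.128 ]
0.131 0.0588 0.0604 [0.4803 0.1132 0.131 ]
0.133 0.058 0.0597 [0.4803 0.1134 0.133 ]
0.136 0.0569 0.0585 [0.4803 0.1137 0.136 ]
```

Call:
servo_tool(
  moves="-0.0005 -0.002 0.03 0.3 0.05; -0.0005 -0.002 0.05 0.3 0.05; -0.0005 -0.002 0.065 0.3 0.05; -0.0005 -0.002 0.072 0.3 0.05; -0.0005 -0.002 0.076 0.3 0.05; -0.0005 -0.002 0.079 0.3 0.05; -0.0005 -0.002 0.08 0.3 0.05; -0.0005 -0.002 0.08 0.3 0.05",
)

```text
time: 10.52
position: [0.4739, 0.0504, 0.0458]
tool_rot: [0.741, 0.672, 0.001, 0.001]
ft_force: [1.6, 0.1, -1.3]
grip_width: 0.0594
grip_force: 18.0
```

Call:
servo_tool(
  moves="0 0 0.001 0 0.05; 0 0 0.002 0 0.05; 0 0 0.003 0 0.05; 0 0 0.004 0 0.05; 0 0 0.004 0 0.05",
)

```text
time: 10.93
position: [0.4731, 0.0504, 0.041]
tool_rot: [0.741, 0.672, -0.0, -0.0]
ft_force: [0.1, -0.9, -1.4]
grip_width: 0.0601
grip_force: 18.0
```

Call:
servo_tool(
  moves="0 0 0.001 0 0.05; 0 0 0.002 0 0.05; 0 0 0.003 0 0.05; 0 0 0.003 0 0.05",
)

```text
time: 11.27
position: [0.4733, 0.0505, 0.038]
tool_rot: [0.741, 0.672, 0.0, -0.0]
ft_force: [0.4, 1.0, -0.2]
grip_width: 0.0593
grip_force: 18.0
```

Call:
servo_tool(
  moves="0 0 0.001 0 0.05; 0 0 0.002 0 0.05; 0 0 0.002 0 0.05",
)

```text
time: 11.52
position: [0.4734, 0.0503, 0.0365]
tool_rot: [0.741, 0.672, 0.0, 0.0]
ft_force: [-0.6, -1.2, 4.4]
grip_width: 0.0597
grip_force: 18.0
```

On the rollers (4.4 N). Releasing, rising straight up and looking.

Call:
servo_tool(
  moves="0 0 0 0 0.075; 0 0 0 0 0.075; 0 0 0 0 0.075; 0 0 -0.01 0 0.075; 0 0 -0.03 0 0.075; 0 0 -0.06 0 0.075; 0 0 -0.09 0 0.075; -0.03 0 -0.09 0 0.05; -0.06 0 -0.09 0 0.0; -0.06 0 -0.09 0 0.0",
)

```text
time: 12.35
position: [0.4684, -0.0129, 0.1275]
tool_rot: [0.742, 0.671, 0.0, 0.002]
ft_force: [1.3, -0.2, -0.2]
grip_width: 0.0621
grip_force: 0.0
```

```bash
python3 - <<'E'
from h import *
import pickle
print(get_obs()["position"])
m=cams.camera_model("wrist");a=cams.camera("wrist");cv2.imwrite("pics/w4.png",a);pickle.dump(m,open("w4.p","wb"))
E
```

```text
[ 0.46837933 -0.01286165  0.127502  ]
```

View pics/w4.png

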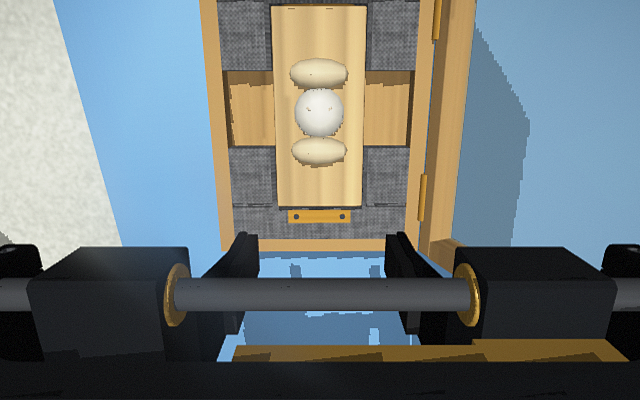

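The panel lies square in the recess, shells up, with its near end at (320,205) just above the brass plate. Pressing the near end first.

Call:
servo_tool(
  moves="0.011 -0.001 0 0 0; 0.011 -0.001 0.02 0 0; 0.011 -0.001 0.04 0 0; 0.011 -0.001 0.06 0 0; 0.011 -0.001 0.07 0 0; 0.011 -0.001 0.074 0 0; 0.011 -0.001 0.077 0 0; 0.011 -0.001 0.08 0 0; 0.011 -0.001 0.082 0 0; 0.011 -0.001 0.083 0 0",
)

```text
time: 13.23
position: [0.4683, 0.0024, 0.0443]
tool_rot: [0.741, 0.672, 0.001, 0.001]
ft_force: [-0.4, 1.8, 7.6]
grip_width: 0.0012
grip_force: 3.7
```

Call:
servo_tool(
  moves="0 0 0.001 0 0; 0 0 0.002 0 0; 0 0 0.003 0 0; 0 0 0.004 0 0; 0 0 0.004 0 0",
)

```text
time: 13.65
position: [0.468, 0.002, 0.0393]
tool_rot: [0.741, 0.672, 0.0, 0.0]
ft_force: [0.1, 0.5, 2.6]
grip_width: 0.0006
grip_force: 1.1
```

Call:
servo_tool(
  moves="-0.002 0 0.001 0 0; -0.002 0 0.002 0 0; -0.002 0 0.003 0 0; -0.002 0 0.004 0 0; -0.002 0 0.004 0 0",
)

```text
time: 14.07
position: [0.4679, 0.0015, 0.0382]
tool_rot: [0.742, 0.671, 0.002, 0.0]
ft_force: [-1.2, 12.2, 34.6]
grip_width: 0.0006
grip_force: 17.2
```

Call:
servo_tool(
  moves="0 0 -0.02 0 0; 0 0 -0.05 0 0; 0.04 0 -0.05 0 0; 0.08 0 -0.05 0 0; 0.1 0 -0.05 0 0; 0.1 0 -0.05 0 0; 0.1 0 -0.05 0 0; 0.1 0 -0.03 0 0; 0.1 0 -0.02 0 0; 0.1 0 -0.015 0 0",
)

```text
time: 14.9
position: [0.4758, 0.0981, 0.0485]
tool_rot: [0.741, 0.671, -0.001, -0.001]
ft_force: [-0.6, 0.8, -1.1]
grip_width: 0.0003
grip_force: 0.0
```

Call:
servo_tool(
  moves="0 0 0.002 0 0; 0 0 0.004 0 0; 0 0 0.006 0 0; 0 0 0.008 0 0; 0 0 0.01 0 0; 0 0 0.011 0 0; 0 0 0.012 0 0; 0 0 0.013 0 0; 0 0 0.013 0 0",
)

```text
time: 15.65
position: [0.4771, 0.0993, 0.0384]
tool_rot: [0.741, 0.672, 0.0, 0.0]
ft_force: [-1.7, -0.5, 11.9]
grip_width: 0.0005
grip_force: 5.7
```

Call:
servo_tool(
  moves="0 0 0.001 0 0; 0 0 0.002 0 0; 0 0 0.002 0 0; 0 0 -0.02 0 0; 0 0 -0.06 0 0; -0.04 0 -0.1 0 0; -0.08 0 -0.1 0 0; -0.11 0 -0.1 0 0; -0.11 0 -0.1 0 0; -0.11 0 -0.1 0 0",
)

```text
time: 16.48
position: [0.4666, -0.0121, 0.1376]
tool_rot: [0.742, 0.67, 0.0, 0.001]
ft_force: [-0.5, 0.5, 0.1]
grip_width: 0.0006
grip_force: 0.0
```

```bash
python3 - <<'E'
from h import *
o=get_obs();print(o["position"],o["q"])
m=cams.camera_model("wrist");a=cams.camera("wrist")[:240];s=cams.camera("scene")
cv2.imwrite("pics/w5.png",np.vstack([a,cv2.resize(s[150:260,220:380],(640,360))[:,:640]]))
S=np.array([.473,.0493,.0]);X=np.array([.9952,-.0976,0]);Y=np.array([.0976,.9952,0])
print(proj(m,[S+j*.065*Y+i*.03*X+[0,0,z] for z in(.038,.0455) for j in(-1,1) for i in(-1,1)]).round(1).tolist())
T=S+.19*X;to(T[0],T[1],.30,84.4)
E
```

```text
[ 0.46655616 -0.01209904  0.13763053] [-2.66140785e-01  4.56168192e-01  1.90683625e+00  1.67563865e-04
  7.77151222e-01 -1.63629370e-01]
[[283.1, 198.4], [362.1, 197.9], [276.0, 9.5], [367.3, 8.9], [282.1, 201.4], [363.2, 200.9], [274.5, 7.0], [368.7, 6.5]]
shift [ 0.0597  0.1912 -0.1632] spin [-0.1 -0.  -0. ] psi 84.4 t 16.5833
```

View pics/w5.png

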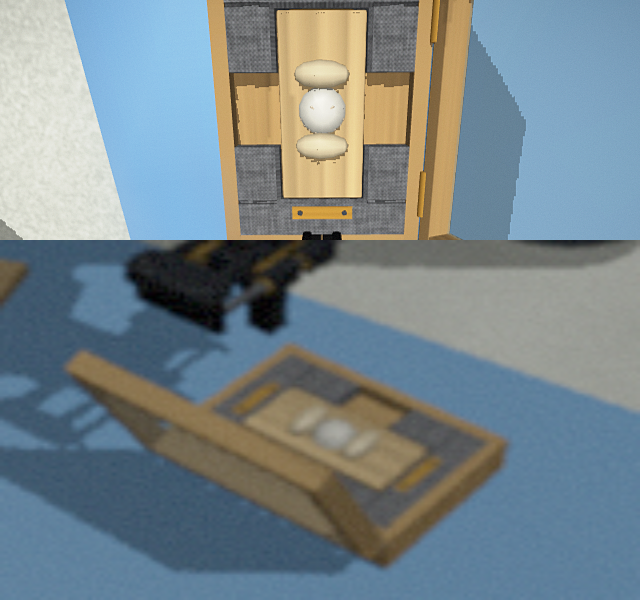

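The panel's ends are at rows 198 and 10, as predicted for flush. The scene view shows it level in the recess, with the lid leaning back. Going over behind the lid.

Call:
servo_tool(
  moves="0.02 0 -0.035 0 0; 0.04 0 -0.07 0 0; 0.06 0.02 -0.1 0 0; 0.06 0.06 -0.1 0 0; 0.06 0.1 -0.1 0 0; 0.06 0.14 -0.1 0 0; 0.06 0.175 -0.1 0 0; 0.06 0.188 -0.09 0 0; 0.06 0.188 -0.07 0 0; 0.06 0.188 -0.07 0 0",
)

```text
time: 17.42
position: [0.6569, 0.0337, 0.2019]
tool_rot: [0.74, 0.673, -0.003, -0.004]
ft_force: [-1.6, 0.6, -1.3]
grip_width: 0.0005
grip_force: 0.0
```

```bash
cat >> h.py <<'E'
def seat():
    o=get_obs();d=o["position"]-[.473,.0493,0]
    print("u",(d@[.9952,-.0976,0]).round(4),"v",(d@[.0976,.9952,0]).round(4),"z",d[2].round(4),"F",o["ft_force"].round(1),"t",o["time"])
E
python3 -c "from h import *;seat()"
```

```text
u 0.1845 v 0.0025 z 0.2019 F [-1.6  0.6 -1.3] t 17.4167
```

Call:
servo_tool(
  moves="0 0 0.03 0 0; 0 0 0.05 0 0; 0 0 0.06 0 0; 0 -0.01 0.06 0 0; 0 -0.02 0.06 0 0; 0 -0.026 0.06 0 0; 0 -0.032 0.06 0 0; 0 -0.038 0.06 0 0; 0 -0.044 0.06 0 0; 0 -0.05 0.06 0 0",
)

```text
time: 18.25
position: [0.6157, 0.0359, 0.1516]
tool_rot: [0.741, 0.672, 0.005, 0.006]
ft_force: [6.3, 0.1, 7.3]
grip_width: 0.001
grip_force: 3.5
```

Call:
servo_tool(
  moves="0 -0.006 0 0 0; 0 -0.012 0 0 0; 0 -0.018 0 0 0; 0 -0.024 0 0 0; 0 -0.03 0 0 0; 0 -0.03 0 0 0",
)

```text
time: 18.75
position: [0.578, 0.0394, 0.1473]
tool_rot: [0.741, 0.672, -0.001, -0.001]
ft_force: [1.5, -0.3, 1.3]
grip_width: 0.0006
grip_force: 0.9
```

```bash
python3 -c "from h import *;seat()"
```

```text
u 0.1055 v 0.0004 z 0.1473 F [ 1.5 -0.3  1.3] t 18.75
```

Call:
servo_tool(
  moves="0 0.003 -0.02 0 0; 0 0.003 -0.04 0 0; 0 -0.005 -0.041 0 0; 0 -0.013 -0.041 0 0; 0 -0.02 -0.041 0 0; 0 -0.028 -0.041 0 0; 0 -0.036 -0.041 0 0; 0 -0.043 -0.04 0 0; 0 -0.05 -0.039 0 0; 0 -0.058 -0.037 0 0",
)

```text
time: 19.58
position: [0.5211, 0.0447, 0.1837]
tool_rot: [0.741, 0.672, -0.0, -0.0]
ft_force: [2.3, -0.6, 1.7]
grip_width: 0.0004
grip_force: 1.0
```

```bash
python3 - <<'E'
from h import *
seat();s=cams.camera("scene");cv2.imwrite("pics/l2.png",cv2.resize(s[110:290,200:400],(600,540)))
E
```

```text
u 0.0483 v 0.0002 z 0.1837 F [ 2.3 -0.6  1.7] t 19.5833
```

View pics/l2.png

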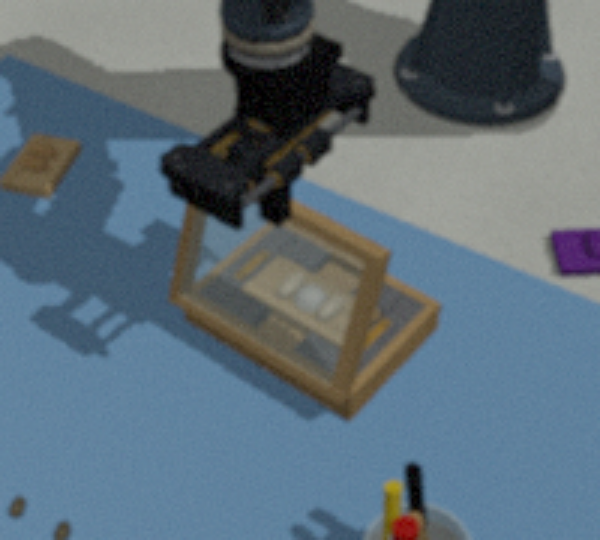

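The picture shows the finger on the free rail, with the lid about 1.2 rad and following. Continuing the arc.

Call:
servo_tool(
  moves="0 -0.007 0.002 0 0; 0 -0.014 0.004 0 0; 0 -0.021 0.007 0 0; 0 -0.028 0.01 0 0; 0 -0.035 0.0135 0 0; 0 -0.0415 0.017 0 0; 0 -0.048 0.021 0 0; 0 -0.054 0.0255 0 0; 0 -0.06 0.03 0 0; 0 -0.0657 0.035 0 0",
)

```text
time: 20.47
position: [0.4555, 0.0512, 0.1486]
tool_rot: [0.741, 0.672, -0.0, -0.0]
ft_force: [0.1, -0.7, 1.2]
grip_width: 0.0006
grip_force: 0.7
```

Call:
servo_tool(
  moves="0 -0.005 0.005 0 0; 0 -0.0105 0.0105 0 0; 0 -0.0155 0.016 0 0; 0 -0.02 0.022 0 0; 0 -0.025 0.028 0 0; 0 -0.029 0.035 0 0; 0 -0.033 0.0415 0 0; 0 -0.0365 0.048 0 0; 0 -0.039 0.055 0 0; 0 -0.042 0.062 0 0",
)

```text
time: 21.3
position: [0.4145, 0.0552, 0.0864]
tool_rot: [0.741, 0.672, -0.0, 0.0]
ft_force: [1.3, -0.1, 0.9]
grip_width: 0.0004
grip_force: 0.4
```

```bash
python3 -c "from h import *;seat()"
```

```text
u -0.0588 v 0.0001 z 0.0864 F [ 1.3 -0.1  0.9] t 21.3
```

Call:
servo_tool(
  moves="0 -0.001 0.003 0 0; 0 -0.002 0.006 0 0; 0 -0.003 0.009 0 0; 0 -0.004 0.012 0 0; 0 -0.005 0.0145 0 0; 0 -0.006 0.017 0 0; 0 -0.0065 0.0195 0 0; 0 -0.007 0.022 0 0; 0 -0.0075 0.024 0 0; 0 -0.008 0.026 0 0",
)

```text
time: 22.13
position: [0.407, 0.0559, 0.0609]
tool_rot: [0.741, 0.672, 0.0, 0.0]
ft_force: [0.5, -0.7, 0.4]
grip_width: 0.0004
grip_force: 0.3
```

Call:
servo_tool(
  moves="0 0 0.0015 0 0; 0 0 0.003 0 0; 0 0 0.004 0 0; 0 0 0.005 0 0; 0 0 0.005 0 0",
)

```text
time: 22.55
position: [0.4066, 0.056, 0.0585]
tool_rot: [0.741, 0.672, 0.001, 0.001]
ft_force: [-3.9, -0.0, 33.4]
grip_width: 0.0003
grip_force: 17.0
```

Shut: 33 N at a height of 58.5 mm, exactly as given. Now retracting and checking.

Call:
servo_tool(
  moves="0 0 -0.01 0 0; 0 0 -0.03 0 0; 0 0 -0.07 0 0; 0 0 -0.11 0 0; 0 0 -0.15 0 0; 0 0 -0.18 0 0; -0.04 0 -0.2 0 0; -0.08 0 -0.2 0 0; -0.12 0 -0.2 0 0; -0.12 0 -0.2 0 0",
)

```text
time: 23.38
position: [0.3957, -0.07, 0.2569]
tool_rot: [0.743, 0.669, -0.001, 0.003]
ft_force: [0.1, -1.0, 0.0]
grip_width: 0.0004
grip_force: 0.0
```

```bash
python3 - <<'E'
from h import *
seat();s=cams.camera("scene");w=cams.camera("wrist")[:260]
cv2.imwrite("pics/f.png",np.vstack([w,cv2.resize(s[110:310,120:480],(640,340))]))
E
```

```text
u -0.0653 v -0.1263 z 0.2569 F [ 0.1 -1.   0. ] t 23.3833
```

View pics/f.png

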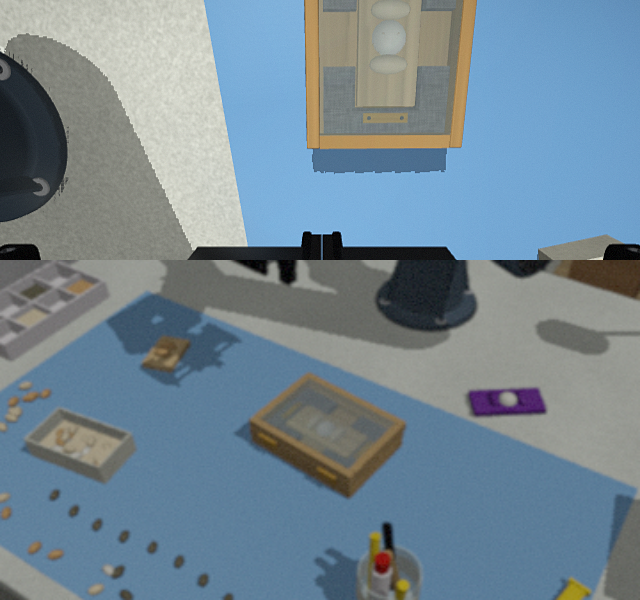

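The lid is fully shut with the panel visible under the glass, the other objects are undisturbed, and the arm is clear.

```bash
python3 -c "from rig import job;print(job.hand_in())"
```

```text
the job is handed in; nothing more can be done
None
```

The longer shell panel is seated flush in the case, shells up, and the lid is fully shut. The other objects were left alone, and the job was handed in at about 23 s; no verdict was shown.

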